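Stand the bottle up and hold the lane's stop block for screwing

ROBOT

A 6-joint arm with a two-finger parallel gripper is mounted at the origin on the work surface. World frame = base frame: x ahead of the robot, y to its left, z up, the work surface at z = 0. Lengths are in mm, angles in rad, forces in N, time in s.
With the tool pointing down it reaches from about 275 to 850 mm from the base axis. Payload 5.2 kg.
Tool frame: the origin (TCP) lies between the finger pads; the fingertips stand 14 mm ahead of it and the grasp point (between the pads) lies 5 mm behind it (env.tips_ahead is the distance from the TCP to the fingertips, in mm); x points along the fingers, z is the direction in which the jaws open and shut, and the axes are right-handed (so a half turn about x gives the same grasp; the last joint's range is limited). The gripper opens to 85 mm and grips with 20 to 120 N. Pads are 22 mm wide; open, the fingers measure 114 mm over their backs; the gripper's body (76 mm by 85 mm) begins 54 mm behind the grasp point. The pads swing forward as they close: fully open they stand 13 mm farther back than shut.
Start: joints at [1.139, 0.259, 1.535, -0, 1.348, -0.203], TCP at [124.722, 535.677, 245.31] pointing down, gripper open.
Joint ranges: [-3.14, 3.14], [-0.91, 2.08], [0.19, 2.58], [-1.22, 4.36], [0.22, 2.71], [-3.12, 3.12]. Speed limits (rad/s): [2.57, 2.57, 3.14, 3.14, 3.14, 3.14].

INTERFACE

Orientations are given as a unit quaternion [x, y, z, w].
In Python, from station import env gives the robot as it stands.
- The arm moves only by the shell command python3 -m creep 'ROWS'. ROWS is JSON, a list of rows, each a list of 7 numbers: the shift along the tool's x, y, z in m, then the turn, a rotation vector about the tool's x, y, z in degrees, then the opening in per cent of the stroke, from 0 (shut) to 100 (fully open). In form: [[tx, ty, tz, ax, ay, az, hand], ...]. A call has 1 to 5 rows; each row is the pose to reach, as a shift and turn from the pose commanded when the call began, along the tool's axes at that moment; what a row does not reach only later rows make up. A row lasts 1/8 s, in which the tool goes at most 62.5 mm and 10.7 degrees, less where a joint would pass 70% of its speed; a pose out of reach is approached as far as the arm can. A call with a gripper value outside its range is refused whole. The fingers move at their own pace and stop on an object; the grip force is fixed at half the most. Time passes only in rows, so rows that repeat a pose let the fingers close. It gives the time, the measured TCP pose, the force and the opening at its end, in the units of the state.
- env.get_obs(): the state, without advancing time (a new reading comes with each control period).
- env.capture(name): name is "side" or "top"; returns a dict with "frame" (420x560x3 uint8, red, green, blue), "fx", "fy", "cx", "cy" (pixels), "camera_from_world" (4x4, takes a point from world to camera coordinates). Camera axes: x right, y up, looking along -z (the intrinsics and any distortion apply to the point x, -y, -z); pixel columns grow to the right and rows downward; lengths in mm; the calibration is good to about 2 mm. A picture is of the moment at which its call begins. There is no depth.
- env.job_done(): hands the job in, once; it reports no verdict.
The state is a dict: "time_s": time; "joint_positions": joint angles; "joint_velocities": joint speeds; "effort": joint torques, N m; "position": TCP position; "tcp_rot": TCP orientation; "force": force on the tool from outside, world axes, zero at the start; "wrist_torque": the same for the moment, N m; "finger_gap": opening from 0.0 (shut) to 1.0 (fully open).
Only numpy, scipy, OpenCV 4.12 (cv2) and the standard library are available. Lean on these libraries where they do the work, as an engineer would, in place of code of your own. Each camera call takes 0.05 s, during which the arm holds its last target.

TASK

First stand the tipped-over polish bottle upright in the lane, between the two squat jars, and let go of it. Then press the wooden stop block, flat on the lane floor, square and centred, against the sprung buffer at the lane's end with a steady push of about 8 N (buffer about half-way in, never to the end of its travel), and finish while still pressing, so that I can screw the block down. Do not shove or knock over anything else.

Things in the scene. Friction and masses are not known exactly. Their poses are not given: they have to be found in the camera images.
- lane: Fixed aluminium lane tray lying on the table, 108 mm wide (its x) and 480 mm long (its y). Origin: centre of its underside, on the table top. Its floor is 8 mm above the table; along both long sides runs a lip 4 mm thick and 5 mm above the floor, 100 mm clear between the lips. The +y end carries a fixed buffer housing 100 mm wide, 30 mm above the floor, y = 210 to 238 mm. z up.
- buffer (a joint): How far the sprung buffer is pushed in, m: 0 = out, grows as it is pushed towards the lane's +y, hard end of travel at 0.030. Spring 500 N/m without preload, so 0.016 is 8 N.
- buffer_face (a point): Centre of the buffer's flat front face, which looks along the lane's -y: a black rubber plate 80 mm wide, 8 mm thick, from 1 to 27 mm above the lane floor, on the lane's centre line. Fully out, the face is at y = 172 mm of the lane frame; it moves with the buffer.
- block: Loose wooden stop block, 95 to 160 g, standing on the lane floor in front of the buffer, turned a little. Foot 60 mm (its x) by 36 mm (its y) by 32 mm high, and on its middle a square post 24 by 24 mm, 40 mm high (top 72 mm above the underside) to grip. Origin: centre of its underside, z up. Its +y face goes against the buffer. The foot is a few mm higher than the buffer and the housing, so fingers around the post pass over both.
- bottle: Loose polish bottle, 70 to 140 g, lying on its side in the lane with the cap roughly towards the buffer: body 40 by 40 mm square and 60 mm long, then a round black cap 24 mm in diameter and 30 mm long (90 mm in all). Origin: centre of its foot; its z points from foot to cap. Centre of mass about 33 mm from the foot.
- jar_a: Squat round jar, 48 mm diameter, 38 mm high, standing in the lane at the end away from the buffer. Origin: centre of its underside. Leave alone.
- jar_b: The same kind of jar, standing in the lane between the bottle and the stop block. Origin: centre of its underside. Leave alone.
- remover: Clear remover bottle, 56 mm diameter, 130 mm high, standing on the table on the far side of the lane. Origin: centre of its underside. Leave alone.
- buffing: Grey buffing block 28 by 95 by 26 mm high, lying on the table on the robot's side of the lane. Origin: centre of its underside. Leave alone.
There are look-alikes about, which are no part of the job. What is shaped like the bottle but turquoise is not meant. Several things have the shape of the block; the one meant has the colours described above.

How it is judged (in metres and radians):
On the way, in this order (a step that is already met when the one before it is completed fails the run):
1. the bottle stands upright on the lane floor between the jars, released (angle between bottle's own z axis and vertical below 0.1 rad and z of bottle in the frame of lane between 0.004 and 0.012 m and x of bottle in the frame of lane between -0.034 and 0.034 m and y of bottle in the frame of lane between -0.185 and 0 m and contact force between bottle and the arm below 0.1 N and contact force between bottle and the fingers below 0.1 N and linear speed of bottle below 0.02 m/s), for 0.3 s.
2. the block is pressed squarely against the buffer with a steady 5 to 11 N (contact force between block and buffer between 5 and 11 N and x of block in the frame of lane between -0.01 and 0.01 m and z of block in the frame of lane between 0.004 and 0.0115 m and angle between the x axis of block and the x axis of lane, either way round below 0.1 rad and angle between block's own z axis and vertical below 0.06 rad and linear speed of block below 0.01 m/s and (contact force between block and the fingers above 1 N or contact force between block and the arm above 1 N)), for 0.5 s.
At the end, for the whole second after the job is handed in: Bottle upright (0.1 rad) on the lane floor between the jars, untouched. Robot still presses the block: 5 to 11 N on the buffer, centred within 10 mm, square within 0.1 rad, upright within 0.06 rad, underside within 3.5 mm of the lane floor, at rest. Other things still stand (all of step 1 and all of step 2 and angle between each of jar_a, jar_b, remover, buffing's own z axis and vertical below 0.2 rad); the arm keeps its last pose, push and grip.
It fails at once if the buffer is rammed to the end of its travel (value of joint buffer above 0.0285 m).
It fails at once if a bystander is shoved more than 30 mm or tipped (distance of any of jar_a, jar_b, remover, buffing from where it was at the start of the episode above 0.03 m or angle between any of jar_a, jar_b, remover, buffing's own z axis and vertical above 0.4 rad).
It also fails if it takes over 51 s, if anything falls off the work surface, if the arm or the gripper's body presses on something with over 40 N, if the wrist force passes 120 N, or if a joint passes its speed limit or range.

## Working session

There is one attempt and no reset: what is moved stays moved. The work goes in short steps, Python scripts to look and compute and a shell command to move; the robot and the scene stay as the last step left them, time stands still between calls to the robot, and variables do not carry over. Pictures are saved under pics/ and viewed, and the job is handed in when it is done.

```bash
ls; mkdir -p pics; python3 - <<'E'
from station import env
import cv2,numpy as np
for n in("side","top"):
    c=env.capture(n); cv2.imwrite(f"pics/{n}0.png",c["frame"][:,:,::-1])
    print(n,{k:v for k,v in c.items() if k!="frame"})
print(env.get_obs())
E
```

```text
pics
side {'fx': 401.07002757788, 'fy': 401.07002757788, 'cx': 284.7531361075033, 'cy': 204.5257379057689, 'camera_from_world': array([[-9.63285007e-01, -2.68323997e-01, -9.17755059e-03,
         5.33937607e+02],
       [ 1.94342247e-01, -7.20459440e-01,  6.65709611e-01,
        -2.03936807e+02],
       [-1.85237916e-01,  6.39484501e-01,  7.46154466e-01,
        -7.73419390e+02],
       [ 0.00000000e+00,  0.00000000e+00,  0.00000000e+00,
         1.00000000e+00]])}
top {'fx': 422.3143580592146, 'fy': 422.3143580592146, 'cx': 281.4000548578008, 'cy': 204.7848762219197, 'camera_from_world': array([[-2.51230132e-02, -9.99679905e-01, -2.98684712e-03,
        -7.19398850e+01],
       [ 9.97887757e-01, -2.52567971e-02,  5.98507957e-02,
        -5.45311559e+02],
       [-5.99070760e-02, -1.47690584e-03,  9.98202866e-01,
        -9.53058364e+02],
       [ 0.00000000e+00,  0.00000000e+00,  0.00000000e+00,
         1.00000000e+00]])}
{'time_s': 0.1, 'joint_positions': array([ 1.13919100e+00,  2.59252466e-01,  1.53597048e+00,  1.46279792e-06,
        1.34803107e+00, -2.02775689e-01]), 'joint_velocities': array([ 8.39186830e-05, -1.31545980e-03, -2.95493900e-03, -4.32748774e-04,
       -5.22479108e-04, -2.77712249e-04]), 'effort': array([ 2.13638908e-03, -4.46975291e+01, -2.91246682e+01, -1.38897126e-04,
        6.40548227e-03,  1.92676744e-06]), 'position': array([124.52811337, 535.24511063, 244.56859646]), 'tcp_rot': array([-0.43991259,  0.55433783,  0.43938334,  0.55328904]), 'force': array([ 0.13319726, -0.38983452,  0.66769869]), 'wrist_torque': array([ 0.04230752, -0.00518077,  0.00956457]), 'finger_gap': 1.0002873823842007}
```

View pics/side0.png

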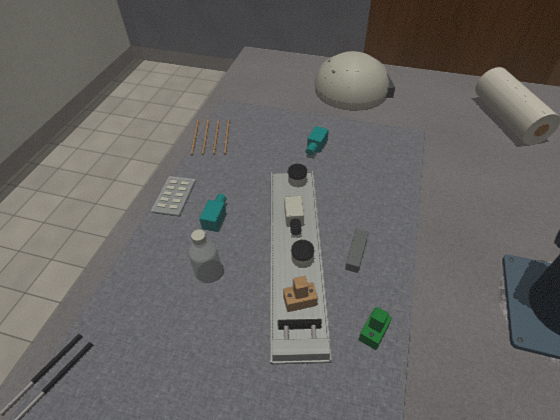

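View pics/top0.png

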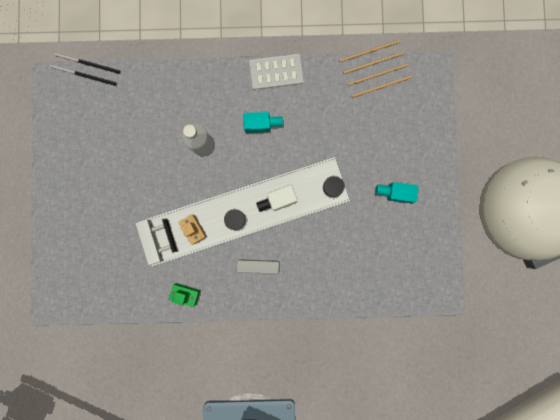

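Side view: lane from about (295,172) to (300,358). The candidates for the bottle are:
- white with black cap at (295,212), lying in the lane
- turquoise at (213,212) and (317,138), which are decoys

For the block they are wooden at (300,293) in the lane and green at (376,327) outside it. I'll confirm with enlarged crops.

```bash
cat > h.py <<'E'
from station import env
import cv2,numpy as np
from scipy.spatial.transform import Rotation as R
def ray(c,uv):
    T=c["camera_from_world"];Rm=T[:3,:3];t=T[:3,3]
    d=np.array([(uv[0]-c["cx"])/c["fx"],-(uv[1]-c["cy"])/c["fy"],-1.])
    return -Rm.T@t,Rm.T@d
def plane(c,uv,z):
    o,d=ray(c,uv);return o+d*(z-o[2])/d[2]
def proj(c,p):
    q=c["camera_from_world"][:3]@np.r_[p,1];return np.array([c["cx"]+c["fx"]*q[0]/-q[2],c["cy"]-c["fy"]*q[1]/-q[2]])
E
python3 - <<'E'
from h import *
a=cv2.imread("pics/top0.png")[150:275,125:360]; cv2.imwrite("pics/topcrop.png",cv2.resize(a,None,fx=3.4,fy=3.4,interpolation=cv2.INTER_CUBIC))
a=cv2.imread("pics/side0.png")[160:365,230:400]; cv2.imwrite("pics/sidecrop.png",cv2.resize(a,None,fx=2.9,fy=2.9,interpolation=cv2.INTER_CUBIC))
E
```

```text
(no output)
```

View pics/topcrop.png

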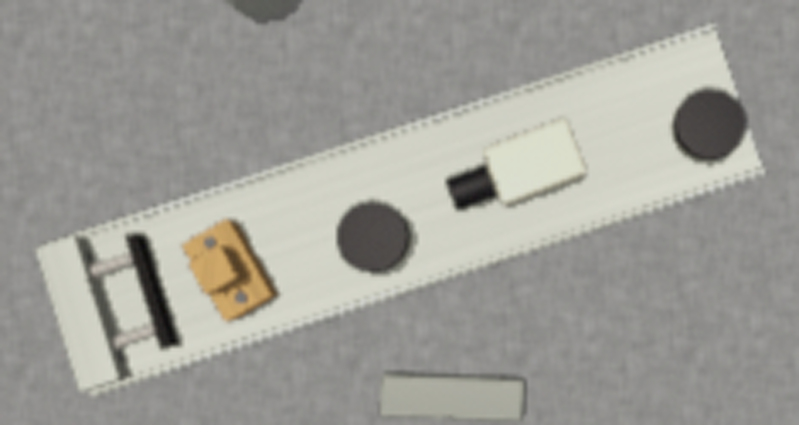

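View pics/sidecrop.png

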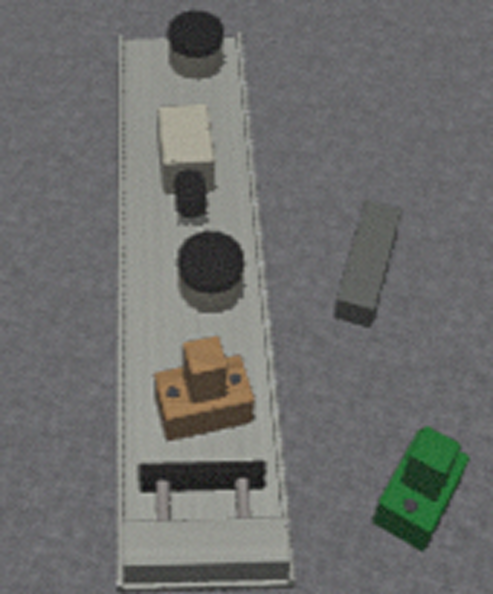

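```bash
cat > meas.py <<'E'
from h import *
def cen(m,minA=20):
    n,l,s,c=cv2.connectedComponentsWithStats(m.astype(np.uint8)); 
    return sorted([(s[i,4],c[i].round(1),s[i,:4]) for i in range(1,n) if s[i,4]>=minA],key=lambda t:-t[0])
if __name__=="__main__":
    c=env.capture("top"); f=c["frame"]; hsv=cv2.cvtColor(f,cv2.COLOR_RGB2HSV); V=hsv[...,2].astype(int);S=hsv[...,1];H=hsv[...,0]
    m=((V>175)).astype(np.uint8); m[:150]=0;m[275:]=0;m[:,:125]=0;m[:,360:]=0
    cs,_=cv2.findContours(m,cv2.RETR_EXTERNAL,cv2.CHAIN_APPROX_NONE); k=max(cs,key=cv2.contourArea)
    r=cv2.minAreaRect(k); box=cv2.boxPoints(r);print("rect",r); 
    for p in box: print(p.round(1),plane(c,p,13).round(1))
    M=lambda mm:[print("  ",a,b,d) for a,b,d in cen(mm)[:8]]
    roi=np.zeros(m.shape,bool); roi[150:275,125:360]=1
    print("wood");M((H>8)&(H<22)&(S>110)&roi)
    print("black");M((V<70)&roi)
    print("body");M((V>222)&roi)
    for n,u,w in(("body",282,198),):print(f[w,u],f[w,u-60])
E
python3 meas.py
```

```text
rect ((241.69419860839844, 211.37033081054688), (46.45886993408203, 210.9710235595703), 71.79151916503906)
[134.2 222.3] [511.8 253.7  13. ]
[334.6 156.3] [ 652.8 -211.9   13. ]
[349.2 200.5] [ 549.5 -241.9   13. ]
[148.7 266.4] [410.2 220.9  13. ]
wood
   399 [192.1 229.1] [180 215  26  29]
black
   167 [169.5 234.9] [163 219  14  33]
   103 [263.3 204.9] [257 199  14  12]
   95 [337.8 183.2] [330 178  14  14]
   20 [328.2 193.4] [324 188  12   9]
body
[219 222 205] [207 208 196]
```

```bash
cat >> h.py <<'E'
th=np.radians(16.8); LX=np.array([np.cos(th),np.sin(th),0]);LY=np.array([-np.sin(th),np.cos(th),0]);L0=np.array([531.7,2.8,0])
def tolane(p): d=np.asarray(p)-L0; return np.array([d@LX,d@LY,d[2]])
def toworld(x,y,z): return L0+x*LX+y*LY+z*np.array([0,0,1])
E
python3 - <<'E'
from meas import *
t=env.capture("top"); s=env.capture("side")
for c,n in((t,"top"),(s,"side")):
    f=c["frame"].copy()[:,:,::-1].copy()
    f4=cv2.resize(f,None,fx=4,fy=4,interpolation=cv2.INTER_CUBIC)
    for x,y,z in[(-54,-240,13),(54,-240,13),(-54,240,13),(54,240,13),(-50,210,38),(50,210,38),(-50,238,38),(50,238,38),(-40,172,35),(40,172,35),(-40,180,35),(40,180,35)]:
        u=proj(c,toworld(x,y,z)); cv2.circle(f4,tuple(int(round(v*4+1.5)) for v in u),3,(0,0,255),-1)
    cr=f4[600:1100,500:1440] if n=="top" else f4[660:1460,1020:1400]
    cv2.imwrite(f"pics/ov_{n}.png",cv2.resize(cr,None,fx=.74,fy=.74))
    hsv=cv2.cvtColor(c["frame"],cv2.COLOR_RGB2HSV);H,S,V=[hsv[...,i].astype(int) for i in range(3)]
    roi=np.zeros(H.shape,bool)
    if n=="top":roi[150:275,125:360]=1
    else: roi[160:365,260:335]=1
    m=((H>8)&(H<22)&(S>110)&roi).astype(np.uint8)
    cs,_=cv2.findContours(m,0,1);k=max(cs,key=cv2.contourArea);print(n,"wood",cv2.minAreaRect(k),cv2.approxPolyDP(k,1.2,True)[:,0].tolist())
    print("S hist body/floor",f"{S[198,282] if n=='top' else S[205,293]} {S[215,215] if n=='top' else S[240,283]}")
    for nm,mm in(("black",(V<70)&roi),):
        for a,b,d in cen(mm)[:6]: print(nm,a,b,d)
f=t["frame"][185:216,250:305]; print()
E
```

```text
top wood ((191.8632354736328, 229.353759765625), (26.127586364746094, 17.28888702392578), 60.945396423339844) [[191, 215], [186, 218], [189, 220], [187, 223], [184, 222], [184, 219], [180, 222], [184, 233], [193, 243], [205, 236], [196, 219]]
S hist body/floor 20 15
black 167 [169.5 234.9] [163 219  14  33]
black 103 [263.3 204.9] [257 199  14  12]
black 94 [337.8 183.6] [329 178  15  15]
black 20 [328.2 193.4] [324 188  12   9]
side wood ((298.79266357421875, 289.3658752441406), (24.095848083496094, 30.870622634887695), 77.90524291992188) [[312, 283], [307, 284], [304, 277], [295, 278], [294, 282], [297, 288], [307, 285], [308, 288], [311, 287], [314, 290], [312, 293], [308, 291], [309, 295], [306, 299], [303, 297], [300, 300], [296, 300], [291, 287], [284, 289], [287, 304], [290, 302], [302, 301], [303, 299], [311, 299], [312, 297], [316, 298]]
S hist body/floor 26 10
black 389 [302.3 250.3] [292 240  22  22]
black 364 [299.4 323.5] [278 319  44  11]
black 256 [297.1 171.5] [288 164  19  16]
black 163 [295.3 226.2] [290 218  11  17]
black 63 [285.7 357.9] [273 356  28   5]
black 35 [307.9 357.5] [298 355  24   5]
```

View pics/ov_top.png

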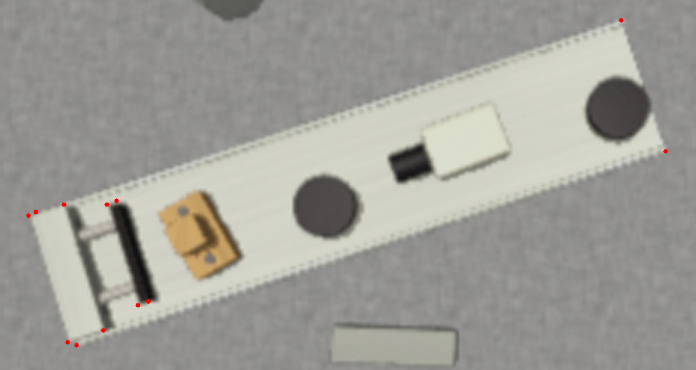

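View pics/ov_side.png

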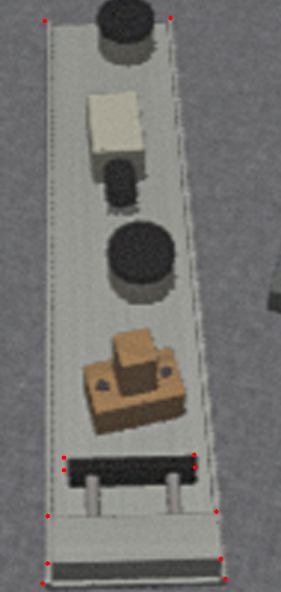

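```bash
python3 - <<'E'
from meas import *
t=env.capture("top"); s=env.capture("side")
T=lambda X,Y:((X/.74+500-1.5)/4,(Y/.74+600-1.5)/4)
Sd=lambda X,Y:((X/.74+1020-1.5)/4,(Y/.74+660-1.5)/4)
P=lambda n,c,uv,z:print(n,tolane(plane(c,uv,z)).round(1),plane(c,uv,z).round(1))
for p in[(422,137),(494,103),(510,150),(441,178)]:P("body top",t,T(*p),48)
for p in[(89,97),(136,93),(144,150),(95,156)]:P("body side",s,Sd(*p),48)
P("cap",t,(263.3,204.9),34)
for p in[(389,155),(397,182)]:P("capend",t,T(*p),28)
P("jarb",t,T(326,206),46);P("jarb s",s,(302.3,250.3),46)
P("jara",t,T(617,109),46);
for p in[(113,335),(150,328),(157,355),(119,363)]:P("post s",s,Sd(*p),80)
for p in[(166,221),(198,215),(211,240),(181,252)]:P("post t",t,T(*p),80)
for p in[(85,367),(97,407),(184,385)]:P("foot s",s,Sd(*p),40)
for p in[(159,212),(202,191),(205,278),(240,256)]:P("foot t",t,T(*p),40)
for p in[(30,216),(70,345)]:P("hous t",t,T(*p),38)
for p in[(67,205),(106,330)]:P("hous in t",t,T(*p),38)
for p in[(622,22),(664,152)]:P("end t",t,T(*p),13)
for p in[(51,516),(215,512)]:P("hous in s",s,Sd(*p),38)
for p in[(50,563),(220,559)]:P("hous s",s,Sd(*p),38)
for p in[(47,24),(166,23)]:P("end s",s,Sd(*p),13)
for p in[(69,459),(194,456)]:P("buff s",s,Sd(*p),35)
print((-t["camera_from_world"][:3,:3].T@t["camera_from_world"][:3,3]),-s["camera_from_world"][:3,:3].T@s["camera_from_world"][:3,3])
E
```

```text
body top [ 12.4 -63.7  48. ] [562.  -54.6  48. ]
body top [  19.8 -123.1   48. ] [ 586.2 -109.4   48. ]
body top [ -17.6 -123.4   48. ] [ 550.5 -120.4   48. ]
body top [-21.4 -67.7  48. ] [530.8 -68.2  48. ]
body side [  18.2 -117.    48. ] [ 582.9 -104.    48. ]
body side [ -18.1 -120.1   48. ] [ 549.1 -117.4   48. ]
body side [-21.2 -62.6  48. ] [529.4 -63.2  48. ]
body side [ 15.  -57.8  48. ] [562.8 -48.2  48. ]
cap [ -2.9 -49.   34. ] [543.  -44.9  34. ]
capend [  8.9 -35.2  28. ] [550.4 -28.3  28. ]
capend [-12.7 -34.6  28. ] [529.6 -34.   28. ]
jarb [-14.2  20.8  46. ] [512.1  18.6  46. ]
jarb s [-14.5  28.9  46. ] [509.4  26.2  46. ]
jara [ -13.3 -209.8   46. ] [ 579.6 -201.9   46. ]
post s [  8.  113.6  80. ] [506.5 113.8  80. ]
post s [-15.2 109.2  80. ] [485.6 102.9  80. ]
post s [-18.4 128.4  80. ] [477.  120.4  80. ]
post s [  5.  133.3  80. ] [498.  131.8  80. ]
post t [  9.6 130.6  80. ] [503.2 130.7  80. ]
post t [  6.5 107.4  80. ] [506.9 107.5  80. ]
post t [-13.6 103.9  80. ] [488.6  98.3  80. ]
post t [-15.1 127.1  80. ] [480.5 120.1  80. ]
foot s [ 25.8 112.4  40
[... 377 characters left out ...]
 ] [412.6 214.   38. ]
hous in t [ 48.4 207.7  38. ] [518.  215.6  38. ]
hous in t [-50.7 207.5  38. ] [423.2 186.8  38. ]
end t [  52.3 -240.2   13. ] [ 651.2 -212.1   13. ]
end t [ -54.6 -238.6   13. ] [ 548.4 -241.4   13. ]
hous in s [ 47.8 210.1  38. ] [516.7 217.8  38. ]
hous in s [-49.3 210.2  38. ] [423.8 189.8  38. ]
hous s [ 48.3 238.   38. ] [509.2 244.6  38. ]
hous s [-49.6 238.2  38. ] [415.4 216.5  38. ]
end s [  52.  -235.6   13. ] [ 649.5 -207.7   13. ]
end s [ -49.9 -233.7   13. ] [ 551.4 -235.3   13. ]
buff s [ 36.8 173.   35. ] [516.9 179.1  35. ]
buff s [-40.  173.1  35. ] [443.4 156.9  35. ]
[485.25744267 -87.09725829 983.76804734] [410.70103276 490.92978786 717.75326348]
```

```bash
python3 - <<'E'
from h import *
o=env.get_obs();A=R.from_quat(o["tcp_rot"]).as_matrix();print(A.round(3),"cols x,y,z");print([a for a in dir(env) if a[0]!='_'],env.tips_ahead)
a=np.radians(40)
yb=np.radians(16.8+4.4); bx=np.array([np.cos(yb),np.sin(yb),0]);by=np.array([-np.sin(yb),np.cos(yb),0]);bz=np.array([0,0,1])
print("jaw yaw now rel. to x:",np.degrees(np.arctan2(A[1,2],A[0,2])))
t=env.capture("top");s=env.capture("side")
for uv,z in(((190,131),130),((197,140),90)):print("remover",plane(t,uv,z).round(0),tolane(plane(t,uv,z)).round(0))
print("buffing",tolane(plane(t,(258,267),26)).round(0))
E
```

```text
[[-0.    -0.974  0.227]
 [-0.     0.227  0.974]
 [-1.     0.    -0.   ]] cols x,y,z
['PlanningError', 'capture', 'get_obs', 'job_done', 'tips_ahead'] 14.0
jaw yaw now rel. to x: 76.88954430147541
remover [693.  97. 130.] [181.  44. 130.]
remover [682.  91.  90.] [170.  41.  90.]
buffing [-132.    6.   26.]
```

```bash
cat >> h.py <<'E'
def pose(yaw_deg,tilt_deg):
    y=np.radians(yaw_deg); bx=np.array([np.cos(y),np.sin(y),0]); x=np.array([0,0,-1.]); 
    Rm=np.stack([x,np.cross(bx,x),bx],1)
    return R.from_matrix(Rm)*R.from_rotvec([0,0,np.radians(tilt_deg)])
def cmd(p,yaw,tilt):
    o=env.get_obs();A=R.from_quat(o["tcp_rot"]);q=np.asarray(p)-o["position"]
    print("target",np.round(p,1),"shift m",(A.inv().apply(q)/1000).round(4),"turn deg",(A.inv()*pose(yaw,tilt)).as_rotvec(degrees=True).round(2), "t",o["time_s"],"F",o["force"].round(2),"gap",round(o["finger_gap"],3),"pos",o["position"].round(1),"j",o["joint_positions"].round(2))
E
python3 - <<'E'
from h import *
cmd(toworld(-2.3,-83,130),21.2,0)
E
```

```text
target [553.5 -77.3 130. ] shift m [ 0.1153 -0.5566 -0.4998] turn deg [ 5.569e+01 -1.000e-02  0.000e+00] t 0.45 F [-1.06 -0.48  0.13] gap 1.006 pos [124.7 535.7 245.3] j [ 1.14  0.26  1.54 -0.    1.35 -0.2 ]
```

```bash
python3 -m creep '[[0.04,-0.557,-0.5,55.7,0,0,70],[0.04,-0.557,-0.5,55.7,0,0,70],[0.04,-0.557,-0.5,55.7,0,0,70],[0.04,-0.557,-0.5,55.7,0,0,70],[0.04,-0.557,-0.5,55.7,0,0,70]]'; python3 - <<'E'
from h import *
cmd(toworld(-2.3,-83,200),21.2,0)
E
```

```text
time_s: 1.08
position: [304.5, 278.4, 228.9]
tcp_rot: [-0.14, 0.693, 0.14, 0.694]
force: [0.3, 0.6, 0.8]
finger_gap: 0.7
target [553.5 -77.3 200. ] shift m [ 0.029  -0.4245  0.0912] turn deg [ 1.65  0.08 -0.01] t 1.075 F [0.34 0.63 0.78] gap 0.7 pos [304.5 278.4 228.9] j [ 0.47  0.02  1.86 -0.    1.26  0.07]
```

```bash
python3 -m creep '[[0.03,-0.424,0.091,1.6,0,0,70],[0.03,-0.424,0.091,1.6,0,0,70],[0.03,-0.424,0.091,1.6,0,0,70],[0.03,-0.424,0.091,1.6,0,0,70],[0.03,-0.424,0.091,1.6,0,0,70]]'; python3 - <<'E'
from h import *
cmd(toworld(-2.3,-83,130),21.2,-40)
E
```

```text
time_s: 1.7
position: [484.8, 23.5, 207.2]
tcp_rot: [-0.132, 0.694, 0.132, 0.695]
force: [1.4, 0.8, 1.0]
finger_gap: 0.698
target [553.5 -77.3 130. ] shift m [ 0.0773 -0.119   0.0268] turn deg [  0.31   0.17 -39.98] t 1.7 F [1.42 0.79 1.  ] gap 0.698 pos [484.8  23.5 207.2] j [-0.18  0.17  1.74  0.    1.22 -0.56]
```

```bash
python3 - <<'E'
from h import *
d=pose(21.2,-40).as_matrix()[:,0]; g=toworld(-2.3,-83,31); print(d.round(3),g.round(1)); cmd(g-90*d,21.2,-40)
E
```

```text
[ 0.232 -0.599 -0.766] [553.5 -77.3  31. ]
target [532.6 -23.4  99.9] shift m [ 0.1073 -0.0612  0.0271] turn deg [  0.31   0.17 -39.98] t 1.7 F [1.42 0.79 1.  ] gap 0.698 pos [484.8  23.5 207.2] j [-0.18  0.17  1.74  0.    1.22 -0.56]
```

```bash
python3 -m creep '[[0.02,-0.061,0.027,0,0,-10,70],[0.05,-0.061,0.027,0.3,0.2,-20,70],[0.08,-0.061,0.027,0.3,0.2,-30,70],[0.107,-0.061,0.027,0.3,0.2,-40,70],[0.107,-0.061,0.027,0.3,0.2,-40,70]]'; python3 - <<'E'
from h import *
g=toworld(-2.3,-83,31); cmd(g,21.2,-40)
for n in("side","top"):
    c=env.capture(n);f=c["frame"][:,:,::-1]
    cv2.imwrite(f"pics/{n}1.png",cv2.resize(f[150:370,200:420] if n=="side" else f[120:290,130:370],None,fx=3 if n=="top" else 2.7,fy=3 if n=="top" else 2.7,interpolation=cv2.INTER_CUBIC))
E
```

```text
time_s: 2.33
position: [530.1, -20.4, 98.0]
tcp_rot: [-0.362, 0.609, -0.115, 0.696]
force: [-0.3, -0.4, -0.0]
finger_gap: 0.704
target [553.5 -77.3  31. ] shift m [ 0.0909 -0.0039  0.0014] turn deg [ 0.29 -0.09  0.09] t 2.325 F [-0.31 -0.43 -0.02] gap 0.704 pos [530.1 -20.4  98. ] j [ 0.16  0.43  1.95 -0.97  0.87  0.48]
```

View pics/side1.png

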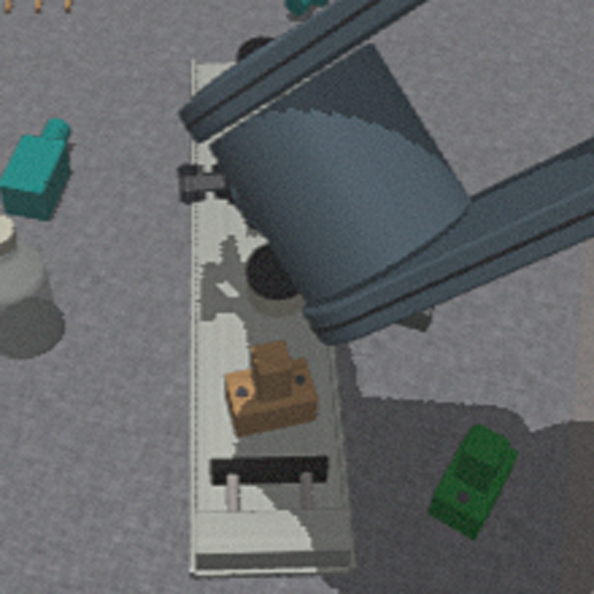

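View pics/top1.png

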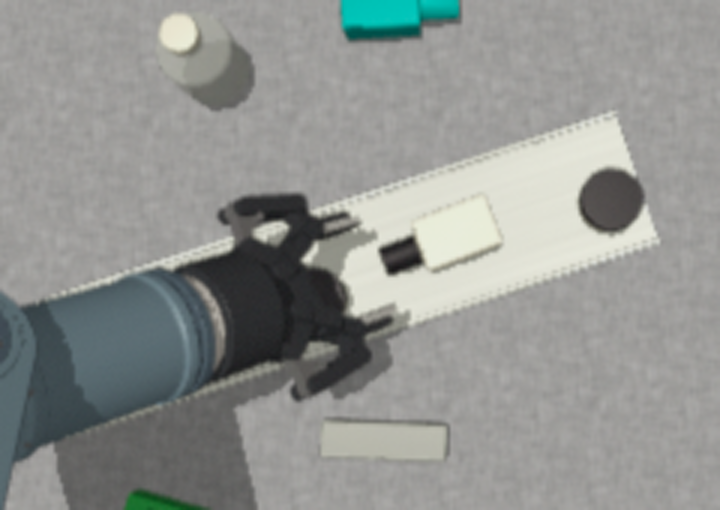

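The top crop shows the open fingertips at (350,218) and (400,318), with their midline on the bottle axis (cap (400,258), body (457,233)). Advancing to the grasp.

```bash
python3 -m creep '[[0.04,-0.003,0.001,0.3,0,0,70],[0.07,-0.004,0.001,0.3,0,0,70],[0.091,-0.004,0.001,0.3,0,0,70],[0.091,-0.004,0.001,0.3,0,0,70],[0.091,-0.004,0.001,0.3,0,0,70]]'; python3 - <<'E'
from h import *
g=toworld(-2.3,-83,31); cmd(g,21.2,-40)
for n in("top",):
    c=env.capture(n);f=c["frame"][:,:,::-1]
    cv2.imwrite(f"pics/{n}2.png",cv2.resize(f[120:290,130:370],None,fx=3,fy=3,interpolation=cv2.INTER_CUBIC))
E
```

```text
time_s: 3.05
position: [555.0, -78.5, 34.0]
tcp_rot: [-0.358, 0.608, -0.117, 0.699]
force: [-0.2, 0.3, -0.2]
finger_gap: 0.701
target [553.5 -77.3  31. ] shift m [ 0.0013  0.0032 -0.001 ] turn deg [-0.31 -0.01  0.01] t 3.05 F [-0.24  0.27 -0.2 ] gap 0.701 pos [555.  -78.5  34. ] j [ 0.03  0.55  1.97 -1.15  0.73  0.61]
```

View pics/top2.png

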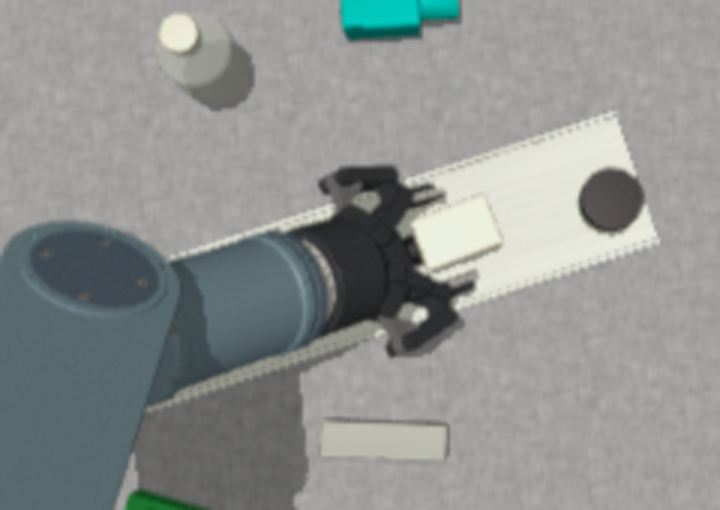

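The fingers straddle the body, with tips at (430,190) and (470,287) and the body centred between them. Closing.

```bash
python3 -m creep '[[0,0.002,0,0,0,0,40],[0,0.002,0,0,0,0,20],[0,0.002,0,0,0,0,20],[0,0.002,0,0,0,0,20],[0,0.002,0,0,0,0,20]]'; python3 - <<'E'
from h import *
g=toworld(-2.3,-83,31); cmd(g+[0,0,80],21.2,-40)
E
```

```text
time_s: 3.72
position: [554.4, -76.1, 32.7]
tcp_rot: [-0.359, 0.608, -0.117, 0.699]
force: [-0.9, 2.7, 6.0]
finger_gap: 0.462
target [553.5 -77.3 111. ] shift m [-0.0594 -0.051  -0.001 ] turn deg [-0.22  0.07  0.05] t 3.725 F [-0.91  2.7   6.05] gap 0.462 pos [554.4 -76.1  32.7] j [ 0.04  0.56  1.97 -1.15  0.73  0.61]
```

```bash
python3 -m creep '[[-0.02,-0.017,0,0,0,0,20],[-0.04,-0.034,0,0,0,0,20],[-0.059,-0.051,-0.001,0,0,0,20],[-0.059,-0.051,-0.001,0,0,0,20]]'; python3 - <<'E'
from h import *
g=toworld(-2.3,-83,31); cmd(g+[0,0,80],21.2,50)
E
```

```text
time_s: 4.22
position: [554.3, -77.9, 111.6]
tcp_rot: [-0.358, 0.607, -0.117, 0.699]
force: [0.2, -0.2, -1.1]
finger_gap: 0.461
target [553.5 -77.3 111. ] shift m [-0.0001  0.001  -0.0005] turn deg [-0.15  0.4  90.07] t 4.225 F [ 0.2  -0.15 -1.05] gap 0.461 pos [554.3 -77.9 111.6] j [ 0.03  0.41  1.93 -0.99  0.81  0.38]
```

Lifted; the −1 N is the weight. Now turn it cap-up.

```bash
python3 -m creep '[[0,0,0,0,0,10,20],[0,0,0,0,0,20,20],[0,0,0,0,0,30,20],[0,0,0,0,0,40,20],[0,0,0,0,0,50,20]]'; python3 - <<'E'
from h import *
g=toworld(-2.3,-83,31); cmd(g+[0,0,80],21.2,50)
E
```

```text
time_s: 4.85
position: [553.1, -78.0, 109.5]
tcp_rot: [-0.075, 0.702, 0.182, 0.684]
force: [-0.6, -1.2, -2.1]
finger_gap: 0.458
target [553.5 -77.3 111. ] shift m [-0.0014  0.0007  0.0006] turn deg [-0.09  0.23 41.2 ] t 4.85 F [-0.56 -1.18 -2.08] gap 0.458 pos [553.1 -78.  109.5] j [-0.41  0.45  1.63  0.12  1.18 -0.83]
```

```bash
python3 -m creep '[[0,0,0,0,0,10,20],[0,0,0,0,0,20,20],[0,0,0,0,0,30,20],[0,0,0,0,0,40,20],[0,0,0,0,0,40,20]]'; python3 - <<'E'
from h import *
cmd(toworld(-2.3,-83,50),21.2,50)
for n in("side","top"):
    c=env.capture(n);f=c["frame"][:,:,::-1]
    cv2.imwrite(f"pics/{n}3.png",cv2.resize(f[100:370,180:450] if n=="side" else f[120:290,130:370],None,fx=3 if n=="top" else 2.2,fy=3 if n=="top" else 2.2,interpolation=cv2.INTER_CUBIC))
E
```

```text
time_s: 5.48
position: [551.8, -79.5, 104.6]
tcp_rot: [0.171, 0.688, 0.403, 0.579]
force: [-0.7, -0.2, -1.5]
finger_gap: 0.458
target [553.5 -77.3  50. ] shift m [ 0.037  -0.0401  0.0026] turn deg [-0.47  0.1   1.22] t 5.475 F [-0.72 -0.16 -1.45] gap 0.458 pos [551.8 -79.5 104.6] j [-0.61  0.78  1.33  0.44  1.77 -1.06]
```

View pics/side3.png

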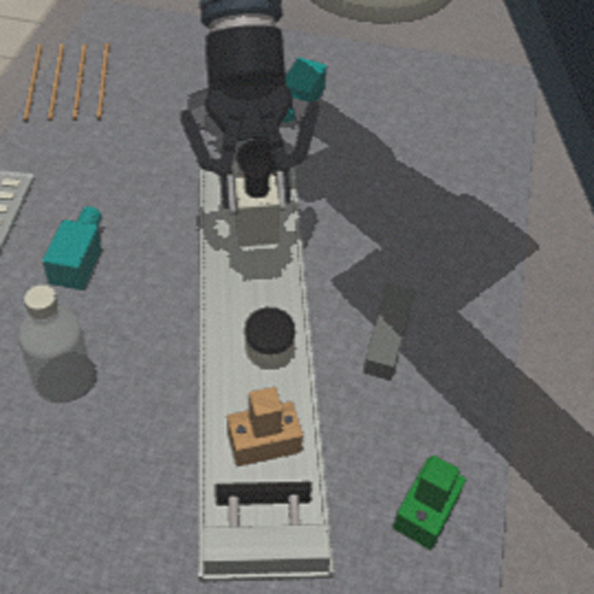

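View pics/top3.png

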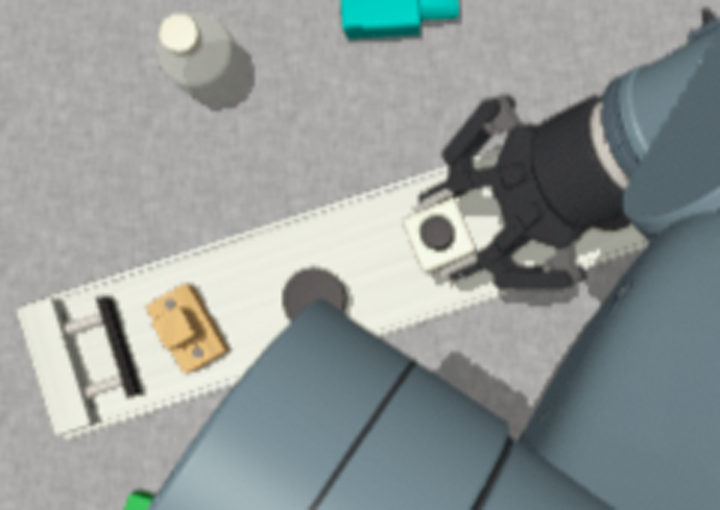

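```bash
python3 -m creep '[[0.012,-0.014,0.001,0,0,1,20],[0.025,-0.03,0.002,0,0,1,20],[0.031,-0.037,0.003,-0.4,0,1,20],[0.031,-0.037,0.003,-0.4,0,1,20],[0.031,-0.037,0.003,-0.4,0,1,20]]'; python3 - <<'E'
from h import *
cmd(toworld(-2.3,-83,47),21.2,50)
E
```

```text
time_s: 6.2
position: [556.8, -78.5, 61.8]
tcp_rot: [0.171, 0.683, 0.411, 0.579]
force: [-0.2, 0.9, -0.9]
finger_gap: 0.46
target [553.5 -77.3  47. ] shift m [ 0.0113 -0.0097 -0.0027] turn deg [0.38 0.22 0.58] t 6.2 F [-0.17  0.88 -0.94] gap 0.46 pos [556.8 -78.5  61.8] j [-0.61  0.85  1.33  0.44  1.72 -1.1 ]
```

```bash
python3 -m creep '[[0.003,-0.004,0,0,0,0.4,20],[0.006,-0.008,0,0.3,0,0.4,20],[0.006,-0.008,0,0.3,0,0.4,20],[0.006,-0.008,0,0.3,0,0.4,20]]'; python3 -m creep '[[0.001,-0.0015,0,0,0,0,20],[0.001,-0.0015,0,0,0,0,20]]'; python3 -m creep '[[0.001,-0.0015,0,0,0,0,20],[0.001,-0.0015,0,0,0,0,20]]'
```

```text
time_s: 6.7
position: [556.8, -79.1, 51.4]
tcp_rot: [0.176, 0.684, 0.411, 0.577]
force: [0.1, -0.7, -1.0]
finger_gap: 0.459
time_s: 6.95
position: [556.9, -79.3, 49.6]
tcp_rot: [0.175, 0.684, 0.411, 0.577]
force: [-0.2, 0.5, -0.0]
finger_gap: 0.458
time_s: 7.2
position: [556.9, -79.4, 49.3]
tcp_rot: [0.176, 0.683, 0.412, 0.577]
force: [-1.1, -0.7, 6.0]
finger_gap: 0.457
```

```bash
python3 - <<'E'
from h import *
cmd(toworld(-2.3,-83,47),21.2,50)
for n in("side",):
    c=env.capture(n);f=c["frame"][:,:,::-1]
    cv2.imwrite(f"pics/{n}4.png",cv2.resize(f[150:270,230:350],None,fx=4,fy=4,interpolation=cv2.INTER_CUBIC))
E
```

```text
target [553.5 -77.3  47. ] shift m [ 0.004   0.0003 -0.0025] turn deg [0.1  0.23 0.06] t 7.2 F [-1.1  -0.75  6.02] gap 0.457 pos [556.9 -79.4  49.3] j [-0.61  0.87  1.33  0.45  1.71 -1.1 ]
```

View pics/side4.png

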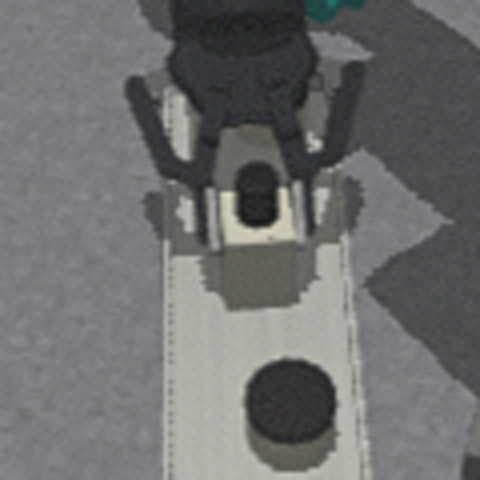

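The bottle stands on the floor: cap at (258,190) in the crop, 6 N upward, at z about 49 as expected. Releasing.

```bash
python3 -m creep '[[0,0,0,0,0,0,55],[0,0,0,0,0,0,75],[0,0,0,0,0,0,75],[0,0,0,0,0,0,75],[0,0,0,0,0,0,75]]'; python3 -m creep '[[-0.015,0,0,0,0,0,75],[-0.035,0,0,0,0,0,75],[-0.06,0,0,0,0,0,75],[-0.09,0,0,0,0,0,75],[-0.12,0,0,0,0,0,75]]';python3 - <<'E'
from h import *
cmd(toworld(-3.2,60,200),16.8+12,0)
for n in("side","top"):
    c=env.capture(n);f=c["frame"][:,:,::-1]
    cv2.imwrite(f"pics/{n}5.png",cv2.resize(f[100:370,180:450] if n=="side" else f[120:290,130:370],None,fx=3 if n=="top" else 2.2,fy=3 if n=="top" else 2.2,interpolation=cv2.INTER_CUBIC))
E
```

```text
time_s: 7.88
position: [557.0, -79.4, 47.7]
tcp_rot: [0.176, 0.684, 0.411, 0.577]
force: [-0.4, -0.3, -0.1]
finger_gap: 0.751
time_s: 8.5
position: [590.2, -166.6, 126.5]
tcp_rot: [0.175, 0.684, 0.411, 0.577]
force: [0.3, -0.3, -0.2]
finger_gap: 0.75
target [511.3  59.3 200. ] shift m [0.1353 0.2104 0.0078] turn deg [ -7.17   3.55 -49.71] t 8.5 F [ 0.26 -0.27 -0.18] gap 0.75 pos [ 590.2 -166.6  126.5] j [-0.68  0.89  1.06  0.43  1.96 -1.05]
```

View pics/side5.png

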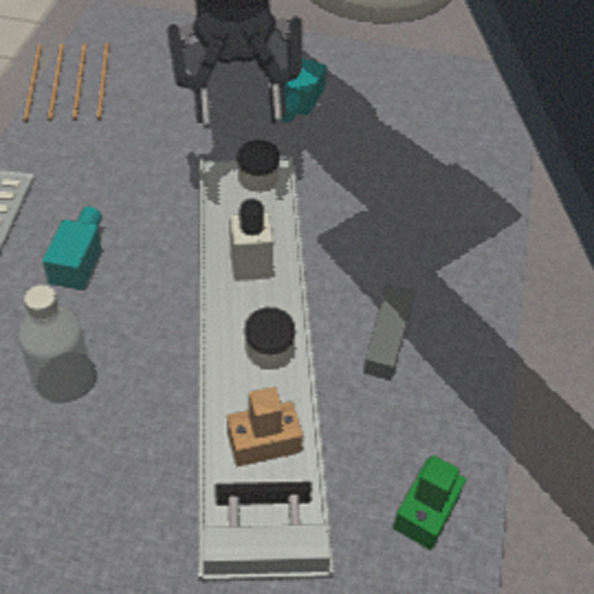

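View pics/top5.png

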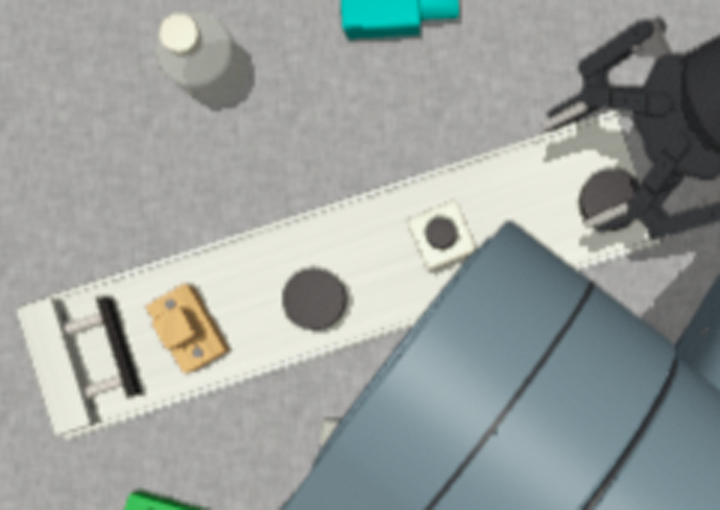

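The side crop shows the bottle upright at (251,243) and released, the jars at (258,160) and (270,333) in place, and the block at (266,427) untouched. Going up and over to the block.

```bash
python3 -m creep '[[-0.03,0.035,0,0,0,-5,75],[-0.064,0.077,0,0,0,-15,75],[-0.064,0.077,0,0,0,-25,75],[-0.064,0.077,0,-3,1,-35,75],[-0.064,0.077,0,-5,2,-45,75]]';python3 - <<'E'
from h import *
cmd(toworld(-3.2,119,180),16.8+12,0)
E
```

```text
time_s: 9.22
position: [589.1, -164.5, 226.0]
tcp_rot: [-0.134, 0.69, 0.189, 0.686]
force: [-0.2, 0.5, -0.6]
finger_gap: 0.747
target [494.2 115.8 180. ] shift m [0.069  0.2887 0.0391] turn deg [-2.36  0.83 -4.4 ] t 9.225 F [-0.22  0.54 -0.59] gap 0.747 pos [ 589.1 -164.5  226. ] j [-0.49  0.41  1.37  0.06  1.42 -0.96]
```

```bash
python3 -m creep '[[0.01,0.289,0.039,-2.4,0.8,-4.4,60],[0.02,0.289,0.039,-2.4,0.8,-4.4,60],[0.05,0.289,0.039,-2.4,0.8,-4.4,60],[0.069,0.289,0.039,-2.4,0.8,-4.4,60],[0.069,0.289,0.039,-2.4,0.8,-4.4,60]]';python3 - <<'E'
from h import *
cmd(toworld(-4.2,119,130),16.8+12,0)
E
```

```text
time_s: 9.85
position: [492.6, 118.5, 180.4]
tcp_rot: [-0.173, 0.686, 0.178, 0.684]
force: [0.5, -0.1, 0.1]
finger_gap: 0.601
target [493.3 115.5 130. ] shift m [ 0.0503 -0.0033 -0.0008] turn deg [-0.01 -0.03 -0.4 ] t 9.85 F [ 0.48 -0.06  0.12] gap 0.601 pos [492.6 118.5 180.4] j [ 0.01  0.24  1.73  0.01  1.18 -0.49]
```

```bash
python3 -m creep '[[0.03,-0.002,0,0,0,-0.4,60],[0.06,-0.002,0,0,0,-0.4,60],[0.075,-0.002,0,0,0,-0.4,60],[0.075,-0.002,0,0,0,-0.4,60]]';python3 - <<'E'
from h import *
cmd(toworld(-4.2,119,58),16.8+12,0)
for n in("side","top"):
    c=env.capture(n);f=c["frame"][:,:,::-1]
    cv2.imwrite(f"pics/{n}6.png",cv2.resize(f[240:370,230:380] if n=="side" else f[180:280,120:270],None,fx=5 if n=="top" else 4.5,fy=5 if n=="top" else 4.5,interpolation=cv2.INTER_CUBIC))
E
```

```text
time_s: 10.35
position: [494.3, 114.9, 105.2]
tcp_rot: [-0.175, 0.686, 0.175, 0.684]
force: [-0.4, -0.1, -0.5]
finger_gap: 0.603
target [493.3 115.5  58. ] shift m [ 0.0472  0.001  -0.0005] turn deg [-0.08 -0.14 -0.04] t 10.35 F [-0.43 -0.06 -0.5 ] gap 0.603 pos [494.3 114.9 105.2] j [ 0.01  0.33  1.82 -0.    1.   -0.49]
```

View pics/side6.png

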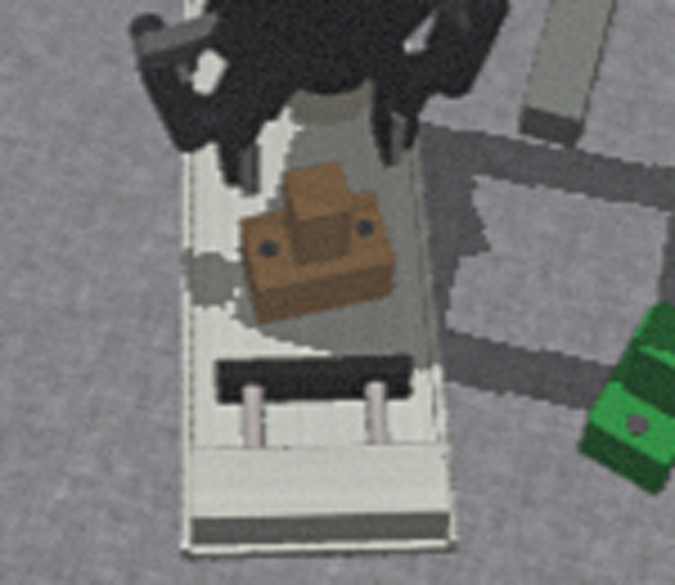

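View pics/top6.png

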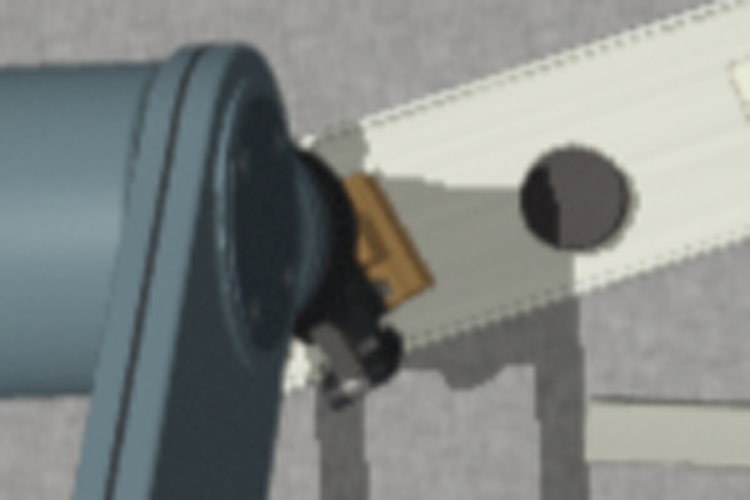

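```bash
python3 -m creep '[[0.02,0.001,0,-2,0,0,60],[0.035,0.001,0,-2,0,0,60],[0.047,0.001,0,-2,0,0,60],[0.047,0.001,0,-2,0,0,60],[0.047,0.001,0,-2,0,0,60]]';python3 - <<'E'
from h import *
cmd(toworld(-4.2,119,58),16.8+14,0)
c=env.capture("side");f=c["frame"][:,:,::-1]
cv2.imwrite("pics/side7.png",cv2.resize(f[240:370,230:380],None,fx=4.5,fy=4.5,interpolation=cv2.INTER_CUBIC))
E
```

```text
time_s: 11.08
position: [495.1, 115.8, 59.4]
tcp_rot: [-0.188, 0.682, 0.187, 0.682]
force: [0.8, 0.6, 0.5]
finger_gap: 0.601
target [493.3 115.5  58. ] shift m [ 0.0014  0.0007 -0.0017] turn deg [-0.09  0.01  0.05] t 11.075 F [0.81 0.59 0.53] gap 0.601 pos [495.1 115.8  59.4] j [ 0.01  0.39  1.86 -0.    0.89 -0.53]
```

View pics/side7.png

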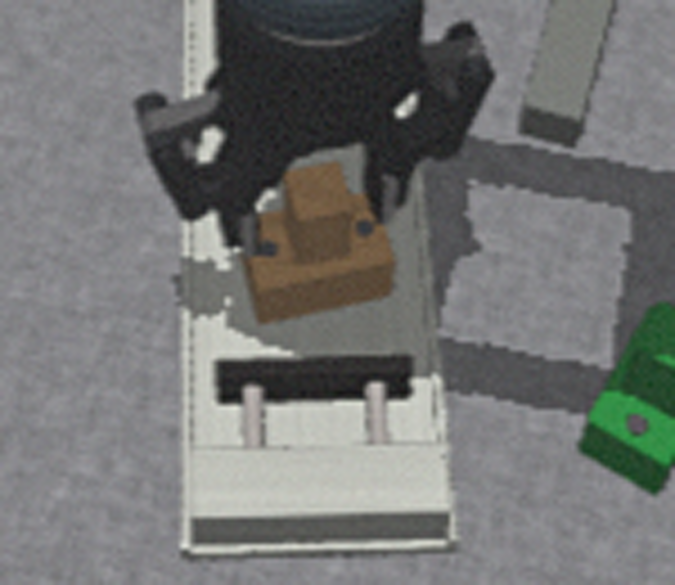

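```bash
python3 - <<'E'
from h import *
o=env.get_obs();A=R.from_quat(o["tcp_rot"]).as_matrix();s=env.capture("side")
for ah in(14,9,4):
  for w in(-27,27):
    p=proj(s,o["position"]+A@[ah,0,w]);print(ah,w,((p-[230,240])*4.5).round())
E
```

```text
14 -27 [368. 208.]
14 27 [245. 239.]
9 -27 [369. 202.]
9 27 [245. 233.]
4 -27 [369. 196.]
4 27 [245. 227.]
```

```bash
python3 -m creep '[[-0.004,0.001,-0.002,0,0,0,60],[-0.004,0.001,-0.002,0,0,0,45]]';  python3 -m creep '[[0,0,0,0,0,0,35],[0,0,0,0,0,0,35],[0,0,0,0,0,0,35]]'; python3 -m creep '[[0,0,0,0,0,0,10],[0,0,0,0,0,0,10],[0,0,0,0,0,0,10]]'
```

```text
time_s: 11.42
position: [492.7, 115.7, 63.7]
tcp_rot: [-0.188, 0.681, 0.187, 0.682]
force: [0.7, 0.1, -0.8]
finger_gap: 0.45
time_s: 11.8
position: [492.5, 115.6, 63.0]
tcp_rot: [-0.188, 0.682, 0.187, 0.682]
force: [-0.1, 0.1, 1.0]
finger_gap: 0.353
time_s: 12.18
position: [492.6, 115.7, 63.1]
tcp_rot: [-0.188, 0.682, 0.187, 0.682]
force: [-0.1, -0.9, 1.1]
finger_gap: 0.27
```

```bash
python3 - <<'E'
from h import *
o=env.get_obs();l=tolane(o["position"]);print(l)
cmd(toworld(-1,l[1],63),16.8,0)
E
```

```text
[ -4.77868628 119.32576574  63.13444937]
target [496.3 116.7  63. ] shift m [ 0.0001 -0.0009  0.0037] turn deg [1.393e+01 1.000e-02 4.000e-02] t 12.175 F [-0.12 -0.88  1.11] gap 0.27 pos [492.6 115.7  63.1] j [ 0.01  0.38  1.87 -0.    0.89 -0.53]
```

```bash
python3 -m creep '[[0,0,0.002,5,0,0,10],[0,-0.001,0.004,10,0,0,10],[0,-0.001,0.004,14,0,0,10],[0,-0.001,0.004,14,0,0,10]]'; python3 - <<'E'
from h import *
cmd(toworld(-1,135,63),16.8,0)
for n in("side","top"):
    c=env.capture(n);f=c["frame"][:,:,::-1]
    cv2.imwrite(f"pics/{n}8.png",cv2.resize(f[240:370,230:380] if n=="side" else f[180:280,120:270],None,fx=5 if n=="top" else 4.5,fy=5 if n=="top" else 4.5,interpolation=cv2.INTER_CUBIC))
E
```

```text
time_s: 12.68
position: [496.3, 116.7, 63.1]
tcp_rot: [-0.103, 0.7, 0.103, 0.699]
force: [-0.3, 0.3, 2.0]
finger_gap: 0.271
target [491.7 131.7  63. ] shift m [ 0.0001  0.0157 -0.    ] turn deg [-0.03 -0.03  0.04] t 12.675 F [-0.33  0.27  2.01] gap 0.271 pos [496.3 116.7  63.1] j [ 0.01  0.39  1.86 -0.    0.9  -0.28]
```

View pics/side8.png

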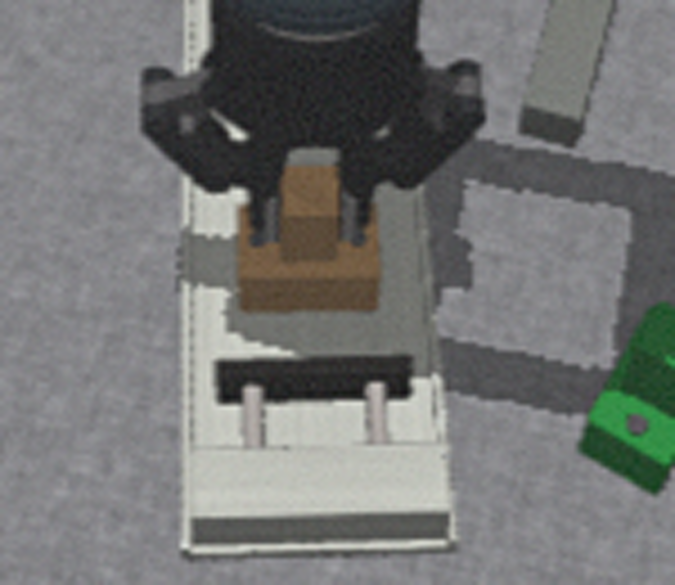

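View pics/top8.png

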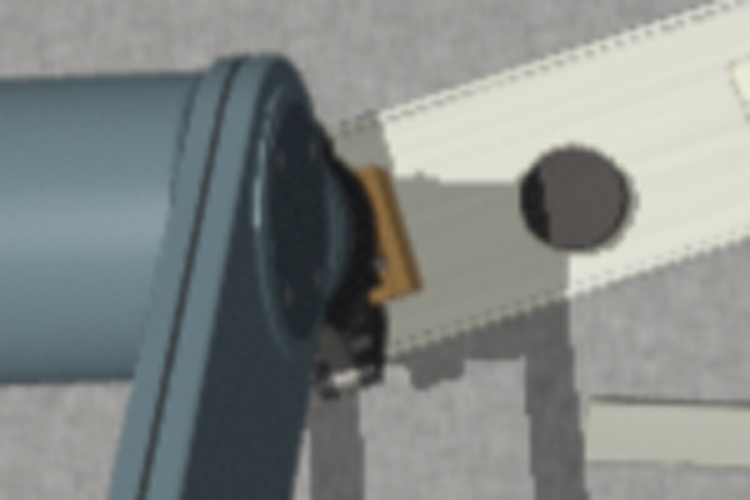

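Block is gripped, square and centred: front edge (240,282)–(377,279) is parallel to the buffer edge (218,362)–(410,358), with its centre on the lane centre line. Now advance.

```bash
python3 -m creep '[[0,0.006,0,0,0,0,10],[0,0.012,0,0,0,0,10],[0,0.018,0,0,0,0,10],[0,0.024,0,0,0,0,10],[0,0.028,0,0,0,0,10]]'; python3 -m creep '[[0,0.002,0,0,0,0,10],[0,0.004,0,0,0,0,10],[0,0.006,0,0,0,0,10],[0,0.006,0,0,0,0,10]]'; python3 - <<'E'
from h import *
o=env.get_obs();print(tolane(o["position"]),o["force"]@LY,o["force"]@LX,o["wrist_torque"])
E
```

```text
time_s: 13.4
position: [488.3, 144.1, 63.1]
tcp_rot: [-0.103, 0.7, 0.103, 0.7]
force: [0.4, -2.2, 2.4]
finger_gap: 0.267
time_s: 13.9
position: [486.8, 149.4, 63.1]
tcp_rot: [-0.103, 0.699, 0.103, 0.7]
force: [1.3, -2.4, 1.3]
finger_gap: 0.274
[ -0.58215374 153.28660867  63.11262452] -2.666888600042344 0.5359040366995406 [-0.26699697 -0.17923486  0.08957547]
```

```bash
python3 -m creep '[[0,0.002,0,0,0,0,10],[0,0.004,0,0,0,0,10],[0,0.006,0,0,0,0,10],[0,0.006,0,0,0,0,10]]'; python3 - <<'E'
from h import *
o=env.get_obs();print(tolane(o["position"]),o["force"]@LY,o["force"]@LX,o["wrist_torque"])
c=env.capture("side");f=c["frame"][:,:,::-1]
cv2.imwrite("pics/side9.png",cv2.resize(f[240:370,230:380],None,fx=4.5,fy=4.5,interpolation=cv2.INTER_CUBIC))
E
```

```text
time_s: 14.4
position: [485.1, 155.0, 63.2]
tcp_rot: [-0.103, 0.699, 0.103, 0.7]
force: [2.0, -3.8, 2.5]
finger_gap: 0.271
[ -0.57570919 159.16707647  63.15307203] -4.240214096969426 0.7783714244735295 [-0.8533328  -0.24569955  0.14726612]
```

View pics/side9.png

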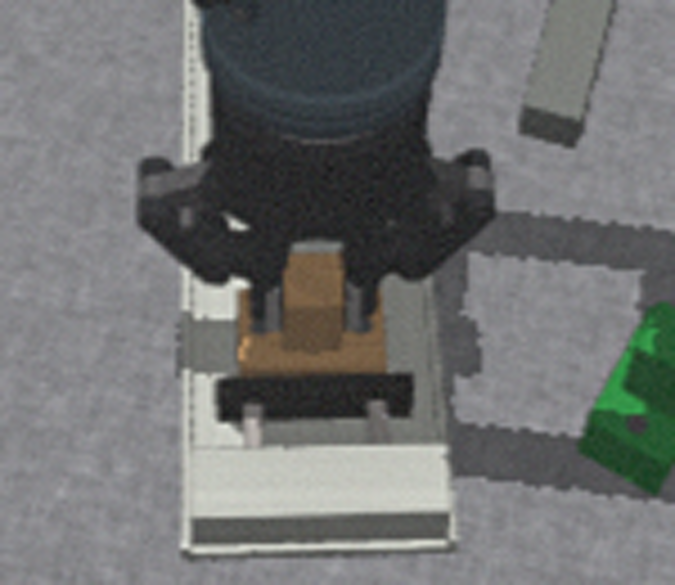

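```bash
cat > press.py <<'E'
from h import *
F=[];rs=[]
for i in range(6):
    s=env.capture("side");o=env.get_obs();F.append([o["force"]@LX,o["force"]@LY,o["force"][2]])
g=cv2.cvtColor(s["frame"],cv2.COLOR_RGB2GRAY).astype(int)
# rear bottom edge of black plate (lane z=9, y=180+b): lower end of dark run per column clear of the rods
out=[]
for xl in(-33,0,33):
  for zz in (9,):
    def prof(b):
        u=proj(s,toworld(xl-1,180+b,zz));return u
    ys=np.linspace(-10,35,181);v=np.array([cv2.getRectSubPix(s["frame"].astype(np.float32),(1,1),tuple(map(float,prof(b))))[0,0].mean() for b in ys])
    d=np.gradient(cv2.GaussianBlur(v.reshape(-1,1).astype(np.float32),(1,9),2).ravel());out.append(round(float(ys[np.argmax(d)]),1))
print("t",o["time_s"],"TCP lane",tolane(o["position"]).round(1),"F lane mean",np.mean(F,0).round(2),"sd",np.std(F,0).round(2),"buffer est (raw offset)",out)
E
python3 press.py; python3 - <<'E'
from h import *
f=cv2.imread("pics/side0.png"); s=env.capture("side")
for xl in(-33,0,33):
    ys=np.linspace(-10,35,181);v=np.array([cv2.getRectSubPix(f.astype(np.float32),(1,1),tuple(map(float,proj(s,toworld(xl-1,180+b,9)))))[0,0].mean() for b in ys])
    d=np.gradient(cv2.GaussianBlur(v.reshape(-1,1).astype(np.float32),(1,9),2).ravel());print("start",ys[np.argmax(d)])
E
```

```text
t 14.75 TCP lane [ -0.6 159.2  63.1] F lane mean [ 0.45 -5.23  2.5 ] sd [0.41 0.3  0.58] buffer est (raw offset) [19.0, 18.0, 7.8]
start -0.25
start -1.0
start 0.0
```

```bash
python3 -m creep '[[0,0.002,0,0,0,0,10],[0,0.004,0,0,0,0,10],[0,0.006,0,0,0,0,10],[0,0.006,0,0,0,0,10],[0,0.006,0,0,0,0,10]]'; python3 press.py; python3 - <<'E'
from h import *
c=env.capture("side");f=c["frame"][:,:,::-1]
cv2.imwrite("pics/side10.png",cv2.resize(f[240:370,230:380],None,fx=4.5,fy=4.5,interpolation=cv2.INTER_CUBIC))
E
```

```text
time_s: 15.42
position: [483.6, 160.3, 63.2]
tcp_rot: [-0.104, 0.699, 0.102, 0.7]
force: [2.3, -6.3, 2.4]
finger_gap: 0.268
t 15.725 TCP lane [ -0.5 164.7  63.2] F lane mean [ 0.5  -6.96  2.25] sd [0.99 0.55 0.32] buffer est (raw offset) [20.8, 12.2, 13.2]
```

View pics/side10.png

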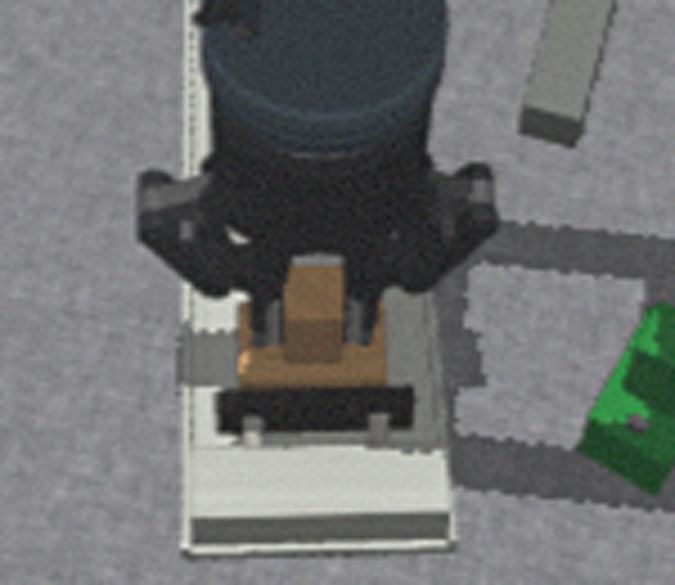

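```bash
python3 -m creep '[[0,0.001,0,0,0,0,10],[0,0.003,0,0,0,0,10],[0,0.003,0,0,0,0,10],[0,0.003,0,0,0,0,10],[0,0.003,0,0,0,0,10]]'; python3 press.py; python3 - <<'E'
from h import *
cmd(toworld(-1,160,63),16.8,0)
for n in("side","top"):
    c=env.capture(n);f=c["frame"][:,:,::-1]
    cv2.imwrite(f"pics/{n}11.png",cv2.resize(f[130:370,220:400] if n=="side" else f[120:290,130:370],None,fx=3 if n=="top" else 2.4,fy=3 if n=="top" else 2.4,interpolation=cv2.INTER_CUBIC))
E
```

```text
time_s: 16.4
position: [482.8, 162.9, 63.2]
tcp_rot: [-0.104, 0.699, 0.102, 0.7]
force: [2.4, -7.5, 1.7]
finger_gap: 0.271
t 16.7 TCP lane [ -0.5 167.3  63.2] F lane mean [-0.03 -8.33  2.43] sd [0.48 0.4  0.64] buffer est (raw offset) [15.0, 20.0, 15.2]
target [484.5 155.7  63. ] shift m [ 0.0002 -0.0073 -0.0005] turn deg [-0.04  0.01  0.13] t 16.7 F [ 3.24 -7.5   1.7 ] gap 0.271 pos [482.8 162.8  63.2] j [ 0.11  0.39  1.86 -0.    0.9  -0.18]
```

View pics/side11.png

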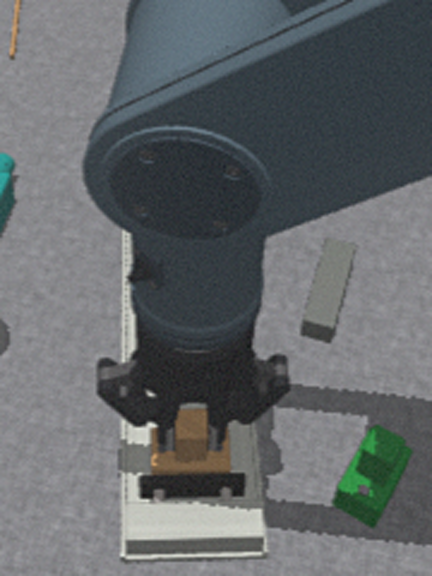

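View pics/top11.png

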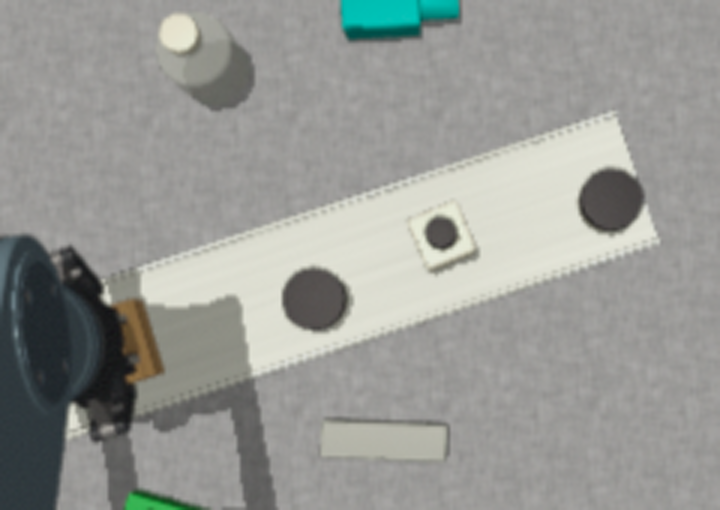

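Pressing is steady: 8.3 N, buffer about 15.5 mm in, and everything else is standing in place. A short hold, then I'll hand in.

```bash
python3 -m creep '[[0,0,0,0,0,0,10],[0,0,0,0,0,0,10],[0,0,0,0,0,0,10],[0,0,0,0,0,0,10],[0,0,0,0,0,0,10]]'; python3 press.py; python3 -c "
from station import env
print(env.job_done())"
```

```text
time_s: 17.42
position: [482.8, 162.8, 63.2]
tcp_rot: [-0.104, 0.699, 0.102, 0.7]
force: [2.7, -8.1, 2.4]
finger_gap: 0.268
t 17.725 TCP lane [ -0.5 167.3  63.2] F lane mean [-0.06 -8.66  2.48] sd [0.39 0.46 0.3 ] buffer est (raw offset) [15.0, 20.0, 15.2]
the job is handed in; nothing more can be done
None
```

The bottle stands upright and released between the two jars, and the block is pressed against the buffer and still being held there. I handed the job in at about 17.7 s.

- **Bottle:** I gripped it with the tool tilted, turned it cap-up by 90°, set it down until it touched the floor (about 6 N), and opened the gripper. The last top picture shows it standing clear between the jars, with both jars, the remover and the buffing block where they were.
- **Block:** I gripped it by the post, turned it about 14° to square it with the lane, and slid it along the centre line against the buffer.
- **Last checks on the press:**
  - The wrist measured about 8.3 to 8.7 N along the lane, which includes a little friction on the floor.
  - The buffer was about 15 to 15.5 mm in, measured in the side picture.
  - The block was square and centred within about 2 mm in the pictures, and resting on the floor with about 2.4 N.

**Where the checks disagreed:**
- One of the three image lines I used for the buffer depth gave 20 mm, and the same method gave other stray values during the push. I put this down to shadow and relied on the steadier line, which agrees with the force and the distance travelled.
- The two cameras differed by about 4 mm along the lane, so I averaged them.

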